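# Open a new paint jar in the jar block

## Robot

A 6-joint arm with a two-finger parallel gripper is mounted at the origin on the work surface. World frame = base frame: x ahead of the robot, y to its left, z up, the work surface at z = 0. Lengths are in m, angles in rad, forces in N, time in s.
With the tool pointing down it reaches from about 0.35 to 1 m from the base axis. Payload 7.1 kg.
Tool frame: the origin (TCP) lies midway between the tips of the shut fingers; the grasp point (between the pads) lies 19 mm behind it; z points along the fingers, x is the direction in which the jaws open and shut, and the axes are right-handed (so a half turn about z gives the same grasp; the last joint's range is limited). The gripper opens to 85 mm and grips with 20 to 120 N. Pads are 22 mm wide; open, the fingers measure 114 mm over their backs; the gripper's body (76 mm by 85 mm) begins 54 mm behind the grasp point. The pads swing forward as they close: fully open they stand 13 mm farther back than shut.
Start: joints at [-1.231, 0.423, 1.63, -0, 1.089, -0.019], TCP at [0.219, -0.585, 0.231] pointing down, gripper open.
Joint ranges: [-3, 3], [-0.9, 2.11], [0.09, 2.58], [-1.31, 4.45], [0.11, 2.69], [-2.54, 2.54]. Speed limits (rad/s): [2.39, 2.39, 3.01, 3.14, 3.14, 3.14].

## Interface

Orientations are given as [roll, pitch, yaw] about the fixed x, y, z axes, in that order (R = Rz(yaw) Ry(pitch) Rx(roll)).
In Python, from workcell import manip gives the robot as it stands.
- The arm moves only by the shell command python3 -m crank 'ROWS' [FORCE]. ROWS is JSON, a list of rows, each an object of numbers: "hand": the closure, from -1 (fully open) to 1 (shut); "dx", "dy", "dz": the shift along the tool's x, y, z in units of 25 mm (1.0 is 25 mm); "roll": the turn about the tool's z in units of 10 degrees (1.0 is 10 degrees). A call has exactly 5 rows; each row is the pose to reach, as a shift and turn from the pose commanded when the call began, along the tool's axes at that moment; what a row does not reach only later rows make up. A row lasts 1/8 s, in which the tool goes at most 62.5 mm and 10.7 degrees, less where a joint would pass 70% of its speed; a pose out of reach is approached as far as the arm can. A call with a gripper value outside its range is refused whole. The fingers move at their own pace and stop on an object; FORCE is the grip in N (left out, the last holds). Time passes only in rows, so rows that repeat a pose let the fingers close, or fill a call up. It gives the time, the measured TCP pose, the force and the opening at its end, in the units of the state.
- manip.read_state(): the state, without advancing time (a new reading comes with each control period).
- manip.capture(name): name is "side" or "top"; returns the picture (400x640x3 uint8, red, green, blue); there is no depth.
- manip.calibration(name): a dict with "fovy" (degrees; the focal length in pixels is half the picture's height over the tangent of half this angle, whatever the lens; pixels are square), "cx", "cy" (the principal point, pixels), "distortion" ([k1, k2, p1, p2, k3] as OpenCV has them; the pictures are not rectified), "extrinsics" (4x4, takes a point from camera to world coordinates). Camera axes: x right, y up, looking along -z (the intrinsics and any distortion apply to the point x, -y, -z); pixel columns grow to the right and rows downward; lengths in m; the calibration is good to about 2 mm. A picture is of the moment at which its call begins. calibration takes no time and is no camera call.
- manip.hand_in(): hands the job in, once; it reports no verdict.
The state is a dict: "t": time; "joint_pos": joint angles; "qd": joint speeds; "joint_efforts": joint torques, N m; "ee_pos": TCP position; "eef_rot": TCP orientation; "force": force on the tool from outside, world axes, zero at the start; "torque": the same for the moment, N m; "grip_width": opening from 0.0 (shut) to 1.0 (fully open).
Only numpy, scipy, OpenCV 4.12 (cv2) and the standard library are available. Lean on these libraries where they do the work, as an engineer would, in place of code of your own. Each camera call takes 0.05 s, during which the arm holds its last target.

## Task

Set the red paint jar down into the empty square well of the wooden jar block, all the way to the bottom, so that the block keeps it from turning. Then unscrew its tight lid counter-clockwise, stop turning when the threads let go, lift the lid straight off and finish still holding it in the gripper, level and about a finger's width (15 mm) above the jar's mouth, without touching the jar with it; the jar stays fully down in the well. Leave the blue jar, the ink bottle, the carton and the brush jar where they stand.

Things in the scene. Friction and masses are not known exactly. Their poses are not given: they have to be found in the camera images.
- jar_mid (a point): Red plastic paint jar, lid on, loose on the table: body 64 x 64 mm square with 7 mm cut corners, 78 mm tall; 103 mm tall with its lid; 0.28 to 0.52 kg. Point on its axis, 50 mm above its underside, 50 mm below its rim; z along the axis, x and y square to the flat sides. The tight lid carries its weight, so it may be lifted by lid or body. Unbraced, it tends to turn with the lid.
- jar_rim (a point): Centre of the jar's mouth: the top of its round white neck, 51 mm in diameter, 50 mm above jar_mid, hidden by the lid at first. The neck has three short sloping threads. With the lid tight, the lid's lower edge is 14 mm below this point and 8 mm above the square body's top.
- lid_mid (a point): The jar's white ribbed twist-off lid, round, 62 mm in diameter, 17 mm high, 25 g, black mark on top at its +x (at first within 3 degrees of the jar's +x). Point at its centre, half-way up; z its axis; tight, 44.5 mm above jar_mid. Turned counter-clockwise seen from above it is tight (to 1 N m) at first; from 50 to 92 degrees (aim for 70) it lifts off; beyond, it catches again. It need not rise while turned.
- well (a point): Centre of the empty square well's mouth, at the top of the pale wooden jar block, 40 mm above the table; z up, x and y square to the well's sides. The well is 69 x 69 mm with a 4 mm chamfer round its mouth; its floor is 34 mm below this point. The jar fits at any quarter turn, then turns only about 6 degrees before the walls stop it. Seated, jar_mid is 16 mm above this point.
- block: The jar block, screwed to the table. Origin on the table under the empty well's centre; same axes as the well. It is 40 mm high, 104 mm along x, and reaches from -52 to +177 mm along y. A second well, with the blue jar in it, is 125 mm from the empty one along +y.
- blue_jar: Bystander: a blue jar of the same size as the red one, closed, loose in the block's second well. Origin at the centre of its underside.
- ink: Bystander: small black ink bottle, 44 mm in diameter, 62 mm high, loose on the table. Origin at the centre of its underside.
- carton: Bystander: closed white carton with a yellow and blue band, 62 x 150 x 34 mm, loose on the table; long side along its y. Origin at the centre of its underside.
- brush_jar: Bystander: round glass jar, 75 mm in diameter and 110 mm high, with five brushes standing in it up to 250 mm above the table, loose. Origin at the centre of its underside.
Not all that is in view belongs to the job. There is more than one size of the part that bears lid_mid; the job needs the largest.

How it is judged:
On the way, in this order (a step that is already met when the one before it is completed fails the run):
1. the red jar stands on the floor of the empty well, its lid still tight (z of jar_mid in the frame of well between 0.01 and 0.02 m and horizontal distance between jar_mid and well below 0.008 m and angle between jar_mid's own z axis and vertical below 0.1 rad and angle between the x axis of lid_mid and the x axis of jar_mid, either way round below 0.35 rad and z of lid_mid in the frame of jar_mid below 0.0475 m), for 0.1 s.
2. the lid is turned until the threads let go, the jar still fully down in the well (z of jar_mid in the frame of well between 0.01 and 0.02 m and horizontal distance between jar_mid and well below 0.008 m and angle between jar_mid's own z axis and vertical below 0.1 rad and angle between the x axis of lid_mid and the x axis of jar_mid, either way round above 0.7 rad and z of lid_mid in the frame of jar_mid below 0.052 m), for 0.05 s.
At the end, for the whole second after the job is handed in: Jar on the well floor (within 8 mm of its axis, upright within 0.1 rad); lid held by the fingers, at rest, level within 0.15 rad, within 12 mm of the jar's axis, lower edge 3 to 40 mm above the rim, turned 40 to 140 degrees, touching only the fingers; bystanders within 20 mm of their places (z of jar_mid in the frame of well between 0.01 and 0.02 m and horizontal distance between jar_mid and well below 0.008 m and angle between jar_mid's own z axis and vertical below 0.1 rad and z of lid_mid in the frame of jar_mid between 0.0615 and 0.0985 m and horizontal distance between lid_mid and jar_mid below 0.012 m and angle between lid_mid's own z axis and vertical below 0.15 rad and angle between the x axis of lid_mid and the x axis of jar_mid, either way round above 0.7 rad and contact force between the fingers and lid above 1 N and contact force between lid and jar below 0.05 N and linear speed of lid below 0.03 m/s and distance of each of blue_jar, ink, carton, brush_jar from where it was at the start of the episode below 0.02 m); the arm keeps its last pose, push and grip.
It fails at once if the blue jar, ink bottle, carton or brush jar is disturbed (moved over 20 mm) (distance of any of blue_jar, ink, carton, brush_jar from where it was at the start of the episode above 0.02 m).
It fails at once if the red jar is tipped over (over 0.5 rad) (angle between jar_mid's own z axis and vertical above 0.5 rad).
It fails at once if the lid comes off before the jar is down in the well (z of lid_mid in the frame of jar_mid above 0.056 m and (z of jar_mid in the frame of well above 0.022 m or horizontal distance between jar_mid and well above 0.01 m)).
It also fails if it takes over 45 s, if anything falls off the work surface, if the arm or the gripper's body presses on something with over 40 N, if the wrist force passes 120 N, or if a joint passes its speed limit or range.

## Working session

There is one attempt and no reset: what is moved stays moved. The work goes in short steps, Python scripts to look and compute and a shell command to move; the robot and the scene stay as the last step left them, time stands still between calls to the robot, and variables do not carry over. Pictures are saved under pics/ and viewed, and the job is handed in when it is done.

```bash
ls; mkdir -p pics; python3 - <<'E'
from workcell import manip
import cv2
for n in("side","top"):
    im=manip.capture(n); cv2.imwrite(f"pics/{n}0.png",im[:,:,::-1]); 
    c=manip.calibration(n); print(n,c)
print(manip.read_state())
E
```

```text
pics
side {'fovy': 51.90570084135939, 'cx': 319.3778258150903, 'cy': 202.5134579141543, 'distortion': array([-0.03371659,  0.        ,  0.        ,  0.        ,  0.        ]), 'extrinsics': array([[-0.98836433,  0.10023272, -0.11440869,  0.46102927],
       [-0.15118979, -0.72977447,  0.66676148,  0.68673931],
       [-0.01666122,  0.67630069,  0.73643722,  0.91273073],
       [ 0.        ,  0.        ,  0.        ,  1.        ]])}
top {'fovy': 52.595393056039214, 'cx': 321.0812708581329, 'cy': 195.6532364555099, 'distortion': array([-0.01194005,  0.        ,  0.        ,  0.        ,  0.        ]), 'extrinsics': array([[ 0.01550833,  0.98492157, -0.17230493,  0.44015198],
       [-0.99983798,  0.01685061,  0.00633016, -0.05519875],
       [ 0.00913815,  0.17217884,  0.98502332,  1.07196847],
       [ 0.        ,  0.        ,  0.        ,  1.        ]])}
{'t': 0.1, 'joint_pos': array([-1.23100746e+00,  4.23775310e-01,  1.63060550e+00, -3.49424350e-05,
        1.08861645e+00, -1.90221957e-02]), 'qd': array([ 0.00113229, -0.00127693, -0.00285965,  0.00060591,  0.00189446,
       -0.00088679]), 'joint_efforts': array([-1.31626493e-03, -5.58430016e+01, -2.82442993e+01, -7.32701255e-05,
        2.97386432e-03,  1.12447387e-05]), 'ee_pos': array([ 0.21931288, -0.58472845,  0.2306198 ]), 'eef_rot': array([ 3.14158844e+00,  1.40494022e-03, -1.21196904e+00]), 'force': array([-0.5208138 ,  0.28094604,  0.358839  ]), 'torque': array([-0.02481623, -0.05236161,  0.00913422]), 'grip_width': 0.9974431219172604}
```

View pics/side0.png

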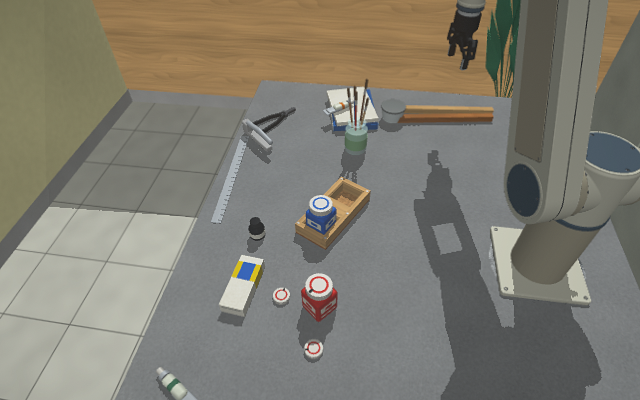

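View pics/top0.png

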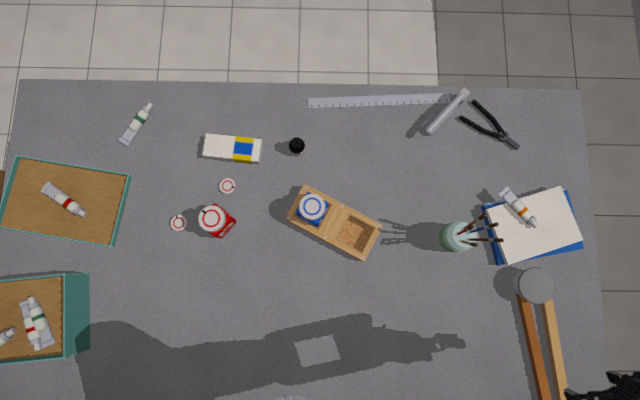

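The side view shows the red jar at about (319,297), with the block, holding the blue jar, near (333,212). The top view has the red lid at about (213,218), the empty well at about (355,233) and the brush jar at (457,236). I'll zoom in next.

```bash
python3 - <<'E'
import cv2,numpy as np
t=cv2.imread("pics/top0.png");s=cv2.imread("pics/side0.png")
a=cv2.resize(t[180:270,160:400],None,fx=3.3,fy=3.3,interpolation=cv2.INTER_CUBIC)
cv2.imwrite("pics/t0z.png",a)
a=cv2.resize(s[165:375,215:385],None,fx=2.8,fy=2.8,interpolation=cv2.INTER_CUBIC)
cv2.imwrite("pics/s0z.png",a)
E
```

```text
(no output)
```

View pics/t0z.png

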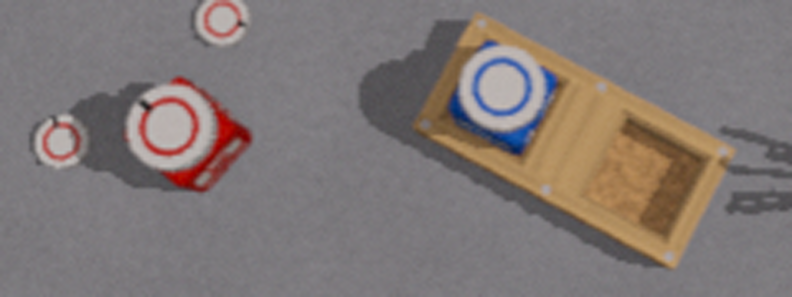

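View pics/s0z.png

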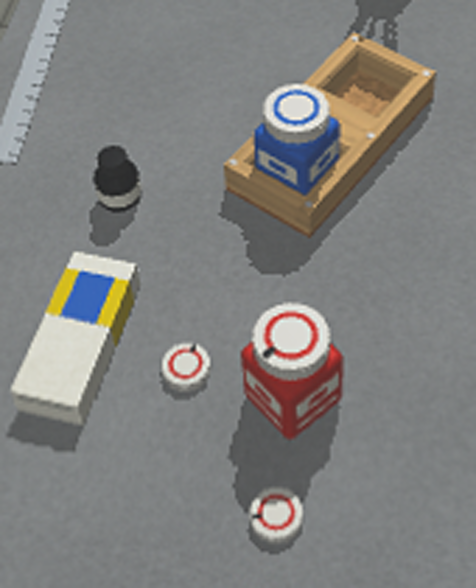

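```bash
cat > h.py <<'E'
import numpy as np,cv2
from workcell import manip
def cam(n):
    c=manip.calibration(n); f=200/np.tan(np.radians(c["fovy"]/2))
    K=np.array([[f,0,c["cx"]],[0,f,c["cy"]],[0,0,1]]); return K,np.array(c["distortion"]),np.array(c["extrinsics"])
def ray(n,p):
    K,D,E=cam(n); u=cv2.undistortPoints(np.float64(p).reshape(-1,1,2),K,D)[:,0]
    d=np.c_[u[:,0],-u[:,1],-np.ones(len(u))]@E[:3,:3].T
    return E[:3,3],d/np.linalg.norm(d,axis=1)[:,None]
def plane(n,p,z):
    o,d=ray(n,p); return o+d*((z-o[2])/d[:,2])[:,None]
def tri(p,q):
    o1,d1=ray("side",p);o2,d2=ray("top",q);d1=d1[0];d2=d2[0]
    s=np.linalg.lstsq(np.c_[d1,-d2],o2-o1,rcond=None)[0]
    a=o1+s[0]*d1;b=o2+s[1]*d2; return (a+b)/2,np.linalg.norm(a-b)
def proj(n,P):
    K,D,E=cam(n); P=np.atleast_2d(P); c=(P-E[:3,3])@E[:3,:3]; c=c*[1,-1,-1]
    return cv2.projectPoints(c.reshape(-1,1,3),np.zeros(3),np.zeros(3),K,D)[0][:,0]
E
python3 - <<'E'
from h import *
t=cv2.imread("pics/top0.png");s=cv2.imread("pics/side0.png")
def ring(im,box,name,z):
    x0,y0,x1,y1=box; c=im[y0:y1,x0:x1]; hsv=cv2.cvtColor(c,cv2.COLOR_BGR2HSV)
    w=((hsv[...,1]<45)&(hsv[...,2]>170)).astype(np.uint8)
    n,l,st,ce=cv2.connectedComponentsWithStats(w); k=1+np.argmax(st[1:,4])
    cs=cv2.findContours((l==k).astype(np.uint8),cv2.RETR_EXTERNAL,cv2.CHAIN_APPROX_NONE)[0]
    e=cv2.fitEllipse(max(cs,key=len)); print(name,'white ell',np.add(e[0],[x0,y0]),e[1])
    r=((hsv[...,1]>100)&(hsv[...,2]>120)).astype(np.uint8)
    hull=cv2.convexHull(max(cs,key=len)); 
    m=np.zeros_like(w); cv2.fillConvexPoly(m,hull,1); m=cv2.erode(m,np.ones((3,3)))
    pts=np.argwhere(r*m)[:,::-1]+[x0,y0]
    P=plane(name,pts,z); e=cv2.fitEllipse(np.float32(pts)); 
    cc=np.r_[2*P[:,:2].T,[np.ones(len(P))]].T; sol=np.linalg.lstsq(cc,(P[:,:2]**2).sum(1),rcond=None)[0]
    print(' ring px',e[0],'world circ',sol[:2],np.sqrt(sol[2]+sol[0]**2+sol[1]**2),len(pts))
    c2=sol[:2]
    dk=np.argwhere((hsv[...,2]<90)*m)[:,::-1]+[x0,y0]
    if len(dk):
        Q=plane(name,dk,z)[:,:2].mean(0); print(' mark',dk.mean(0),len(dk),np.degrees(np.arctan2(*(Q-c2)[::-1])),np.linalg.norm(Q-c2))
    return e[0]
a=ring(s,(295,265,345,310),"side",.103); b=ring(t,(190,195,240,245),"top",.103)
print(tri(a,b))
for n,im in(("top",t),("side",s)):
    hsv=cv2.cvtColor(im,cv2.COLOR_BGR2HSV)
    r=((hsv[...,0]>168)|(hsv[...,0]<6))&(hsv[...,1]>150)&(hsv[...,2]>60)
    # wood
    w=((hsv[...,0]>8)&(hsv[...,0]<25)&(hsv[...,1]>70)).astype(np.uint8)
    box=(280,180,390,265) if n=="top" else (285,170,380,255)
    m=np.zeros_like(w);m[box[1]:box[3],box[0]:box[2]]=1;w*=m
    cs=cv2.findContours(w,cv2.RETR_EXTERNAL,cv2.CHAIN_APPROX_NONE)[0]; h=cv2.convexHull(np.vstack([c for c in cs if len(c)>30]))
    P=plane(n,h[:,0],.04)[:,:2]; 
    rr=cv2.minAreaRect(np.float32(P*1000)); print(n,rr); print(cv2.boxPoints(rr))
    print(cv2.approxPolyDP(h,3,True)[:,0].tolist())
E
```

```text
side white ell [318.45005798 284.51568794] (21.418432235717773, 24.850000381469727)
 ring px (318.49285888671875, 284.20703125) world circ [0.55088441 0.20200296] 0.019647382914585492 96
 mark [310.66666667 290.33333333] 9 50.95301834776132 0.023626513669941528
top white ell [210.99036598 217.91003227] (22.09442138671875, 23.262876510620117)
 ring px (210.64186096191406, 217.9069366455078) world circ [0.55090253 0.20317696] 0.019471177432573195 80
 mark [204.  211.5] 4 48.20171008222681 0.02273324088197052
(array([0.55069764, 0.2028865 , 0.10404368]), np.float64(9.052674837147788e-06))
top ((553.41162109375, -93.38056945800781), (230.31393432617188, 106.43911743164062), 62.560394287109375)
[[ 453.11353  -171.05775 ]
 [ 547.57794  -220.10632 ]
 [ 653.7097    -15.703384]
 [ 559.2453     33.345184]]
[[304, 184], [382, 225], [364, 260], [285, 218]]
side ((552.317138671875, -81.32492065429688), (252.75401306152344, 121.17854309082031), 62.61068344116211)
[[ 440.38208   -165.66208  ]
 [ 547.9767    -221.40836  ]
 [ 664.2522       3.0122375]
 [ 556.6576      58.758514 ]]
[[343, 177], [369, 190], [369, 198], [325, 249], [297, 233], [295, 223]]
```

```bash
python3 - <<'E'
from h import *
t=cv2.imread("pics/top0.png");s=cv2.imread("pics/side0.png")
for n,im,b in(("top",t,(195,195,245,245)),("side",s,(295,265,345,325))):
    hsv=cv2.cvtColor(im,cv2.COLOR_BGR2HSV)
    r=(((hsv[...,0]>165)|(hsv[...,0]<8))&(hsv[...,1]>120)&(hsv[...,2]>40)).astype(np.uint8)
    m=np.zeros_like(r);m[b[1]:b[3],b[0]:b[2]]=1;r*=m
    r=cv2.morphologyEx(r,cv2.MORPH_CLOSE,np.ones((3,3)))
    cs=cv2.findContours(r,cv2.RETR_EXTERNAL,cv2.CHAIN_APPROX_NONE)[0]; h=cv2.convexHull(max(cs,key=len))[:,0]
    ap=cv2.approxPolyDP(h.reshape(-1,1,2),1.0,True)[:,0]
    for p,q in zip(ap,np.roll(ap,-1,0)):
        A=plane(n,[p,q],0.0)[:,:2]; d=A[1]-A[0]; print(n,p,q,"len %.1f ang %.1f"%(1000*np.linalg.norm(d),np.degrees(np.arctan2(d[1],d[0]))))
# brush jar, ink, rough
print("brush z0..",plane("top",[[444,240],[457,250]],0.0),"rim",plane("top",[[470,232]],.11), plane("top",[[503,240],[494,217]],.24))
# block overlay
c=np.array([.5534,-.0934]);a=np.radians(-27.4);R=np.array([[np.cos(a),-np.sin(a)],[np.sin(a),np.cos(a)]])
w=c-R@[0,.0625];print("well",w)
def poly(o,hx,y0,y1,z):return np.array([[*(o+R@[x,y]),z] for x,y in((-hx,y0),(hx,y0),(hx,y1),(-hx,y1))])
for n,im,b in(("top",t,(270,175,400,270)),("side",s,(285,165,385,255))):
    k=6;o=cv2.resize(im[b[1]:b[3],b[0]:b[2]],None,fx=k,fy=k,interpolation=cv2.INTER_CUBIC)
    for P,col in((poly(w,.052,-.052,.177,.04),(0,255,0)),(poly(w,.0345,-.0345,.0345,.04),(255,0,255))):
        p=((proj(n,P)-[b[0],b[1]]+.5)*k).astype(int); cv2.polylines(o,[p],True,col,1)
    cv2.imwrite(f"pics/ov_{n}.png",o)
E
```

```text
top [225 211] [235 220] len 36.6 ang -130.3
top [235 220] [235 222] len 5.3 ang -177.0
top [235 222] [222 237] len 51.6 ang 141.3
top [222 237] [214 236] len 21.4 ang 83.9
top [214 236] [209 232] len 17.3 ang 53.3
top [209 232] [225 211] len 68.9 ang -34.6
side [304 287] [333 288] len 73.7 ang -174.1
side [333 288] [336 291] len 11.4 ang 138.9
side [336 291] [335 307] len 44.6 ang 94.0
side [335 307] [318 321] len 55.4 ang 50.1
side [318 321] [303 306] len 54.5 ang -38.6
side [303 306] [301 291] len 42.4 ang -72.9
side [301 291] [304 287] len 13.6 ang -113.7
brush z0.. [[ 0.51399308 -0.38951952  0.        ]
 [ 0.48820206 -0.42305404  0.        ]] rim [[ 0.52641149 -0.4183048   0.11      ]] [[ 0.49930857 -0.43694929  0.24      ]
 [ 0.54675527 -0.42099232  0.24      ]]
well [ 0.52463751 -0.14888846]
```

View pics/ov_top.png

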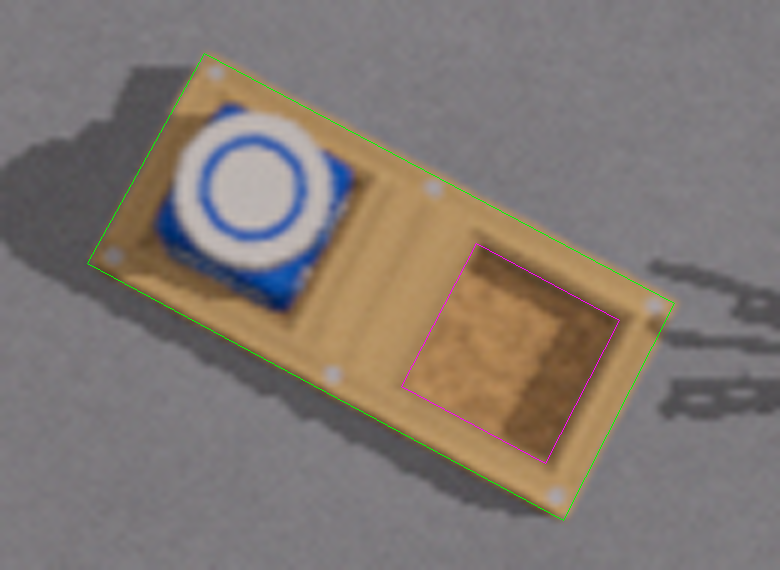

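View pics/ov_side.png

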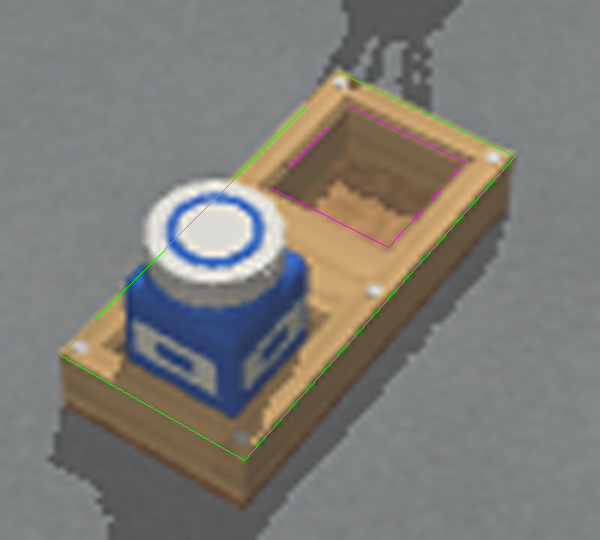

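The overlays fit the block to about 1 mm. That puts the well at (0.5244, -0.149) with yaw -27.4°. The red jar is at (0.5507, 0.2027) with yaw about 50.5°.

My plan is to grip the lid with the jaws along a jar flat, carry the jar to the well, seat it, twist and lift without letting go.

```bash
cat >> h.py <<'E'
def goal(x,y,z,yawdeg):
    s=manip.read_state(); yw=s["eef_rot"][2]; p=s["ee_pos"]; d=np.array([x,y,z])-p
    c,n=np.cos(yw),np.sin(yw)
    dy=(yawdeg-np.degrees(yw)+180)%360-180
    print("t %.2f pos"%s["t"],np.round(p,4),"rpy",np.round(np.degrees(s["eef_rot"]),2),"F",np.round(s["force"],2),"T",np.round(s["torque"],2),"w %.3f"%s["grip_width"],"j6 %.2f"%s["joint_pos"][5])
    print("units dx %.3f dy %.3f dz %.3f roll %.3f"%((c*d[0]+n*d[1])/.025,(n*d[0]-c*d[1])/.025,-d[2]/.025,-dy/10))
E
python3 -c "
from h import *
goal(.5507,.2027,.20,-39.5)"
```

```text
t 0.10 pos [ 0.2193 -0.5847  0.2306] rpy [ 1.800e+02  8.000e-02 -6.944e+01] F [-0.52  0.28  0.36] T [-0.02 -0.05  0.01] w 0.997 j6 -0.02
units dx -24.836 dy -23.472 dz 1.225 roll -2.994
```

```bash
python3 -m crank '[{"hand":-1,"dx":-1.6,"dy":-1.5,"dz":0,"roll":-0.2},{"hand":-1,"dx":-3.3,"dy":-3.1,"dz":0,"roll":-0.4},{"hand":-1,"dx":-5.0,"dy":-4.7,"dz":0,"roll":-0.6},{"hand":-1,"dx":-6.7,"dy":-6.3,"dz":0,"roll":-0.8},{"hand":-1,"dx":-8.4,"dy":-7.9,"dz":0,"roll":-1.0}]' 
python3 -c "
from h import *
goal(.5507,.2027,.20,-39.5)"
```

```text
t: 0.72
ee_pos: [0.3309, -0.3174, 0.2312]
eef_rot: [-3.142, 0.0, -1.037]
force: [0.7, -0.1, 0.6]
grip_width: 1.0
t 0.72 pos [ 0.3309 -0.3174  0.2312] rpy [-1.80e+02  1.00e-02 -5.94e+01] F [ 0.73 -0.11  0.64] T [-0.02 -0.07  0.01] w 1.000 j6 0.25
units dx -13.433 dy -18.155 dz 1.247 roll -1.990
```

```bash
python3 -m crank '[{"hand":-1,"dx":-1.4,"dy":-1.9,"dz":0,"roll":-0.3},{"hand":-1,"dx":-2.8,"dy":-3.8,"dz":0,"roll":-0.6},{"hand":-1,"dx":-4.2,"dy":-5.7,"dz":0,"roll":-0.9},{"hand":-1,"dx":-5.6,"dy":-7.6,"dz":0,"roll":-1.2},{"hand":-1,"dx":-7.0,"dy":-9.4,"dz":0,"roll":-1.5}]' 
python3 -c "
from h import *
goal(.5507,.2027,.20,-39.5)"
```

```text
t: 1.35
ee_pos: [0.4445, -0.0471, 0.2313]
eef_rot: [-3.142, -0.0, -0.774]
force: [0.7, -0.9, 0.2]
grip_width: 0.998
t 1.35 pos [ 0.4445 -0.0471  0.2313] rpy [-1.800e+02 -1.000e-02 -4.433e+01] F [ 0.68 -0.86  0.16] T [-0.03 -0.05  0.08] w 0.998 j6 0.64
units dx -3.943 dy -10.117 dz 1.254 roll -0.483
```

```bash
python3 -m crank '[{"hand":-1,"dx":-0.8,"dy":-2.2,"dz":0.2,"roll":-0.1},{"hand":-1,"dx":-1.6,"dy":-4.4,"dz":0.4,"roll":-0.2},{"hand":-1,"dx":-2.4,"dy":-6.6,"dz":0.7,"roll":-0.3},{"hand":-1,"dx":-3.2,"dy":-8.6,"dz":1.0,"roll":-0.4},{"hand":-1,"dx":-3.94,"dy":-10.12,"dz":1.25,"roll":-0.48}]' 
python3 -c "
from h import *
im=manip.capture('side');cv2.imwrite('pics/s1.png',im[:,:,::-1][170:370,200:440].repeat(3,0).repeat(3,1))
goal(.5507,.2027,.076,-39.5)"
```

```text
t: 1.98
ee_pos: [0.5513, 0.2027, 0.1994]
eef_rot: [3.141, 0.0, -0.69]
force: [-0.5, -0.2, -0.3]
grip_width: 0.998
t 2.02 pos [0.5525 0.2064 0.1989] rpy [-1.7988e+02  4.0000e-02 -3.9470e+01] F [1.19 3.62 0.43] T [ 0.1  -0.07  0.03] w 0.996 j6 1.02
units dx 0.038 dy 0.160 dz 4.915 roll 0.003
```

View pics/s1.png

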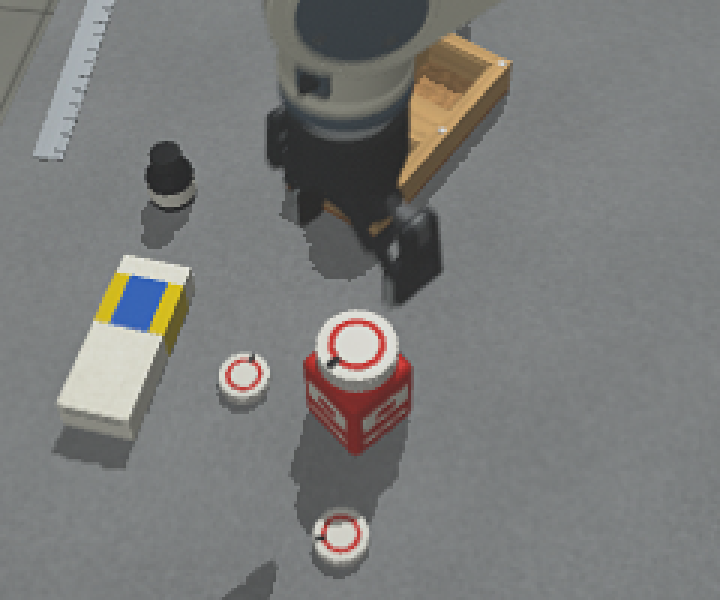

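The gripper is open above the jar and clear of everything. The small overshoot is still settling, so I'll descend part way and re-check.

```bash
python3 -m crank '[{"hand":-1,"dz":0.7},{"hand":-1,"dz":1.8},{"hand":-1,"dz":2.6},{"hand":-1,"dz":3.0},{"hand":-1,"dz":3.0}]' 
python3 -c "
from h import *
im=manip.capture('top');cv2.imwrite('pics/t2.png',im[:,:,::-1][150:290,120:320].repeat(4,0).repeat(4,1))
goal(.5507,.2027,.076,-39.5)"
```

```text
t 2.08 pos [0.5515 0.204  0.199 ] rpy [-1.7998e+02  3.0000e-02 -3.9430e+01] F [-0.19 -0.41 -0.83] T [ 0.02  0.06 -0.01] w 1.003 j6 1.02
units dx 0.009 dy 0.060 dz 4.920 roll 0.007invalid input at $[0]: expected keys hand, dx, dy, dz, roll
```

View pics/t2.png

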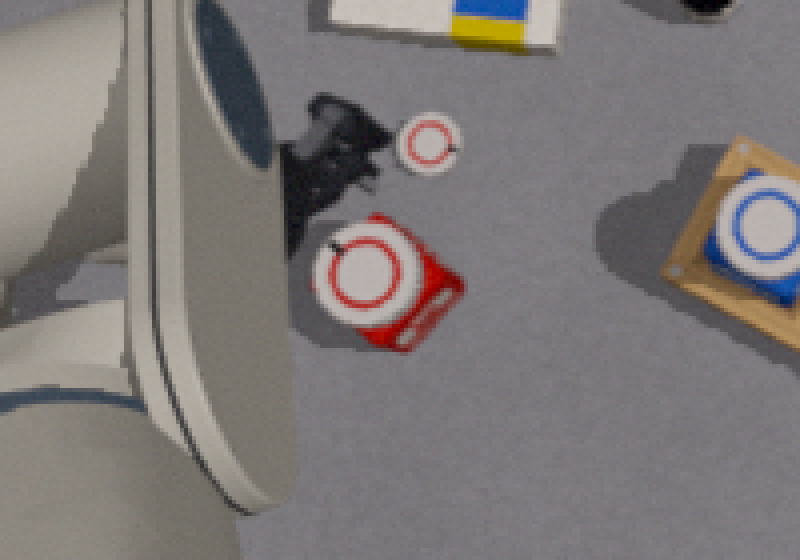

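That call was refused because every row needs all the keys. In the top view, the jar at about (211,218) is still in place, with the gripper to its left because of parallax.

```bash
python3 -m crank '[{"hand":-1,"dx":0,"dy":0,"dz":0.7,"roll":0},{"hand":-1,"dx":0,"dy":0,"dz":1.8,"roll":0},{"hand":-1,"dx":0,"dy":0,"dz":2.6,"roll":0},{"hand":-1,"dx":0,"dy":0,"dz":3,"roll":0},{"hand":-1,"dx":0,"dy":0,"dz":3,"roll":0}]' 
python3 -c "
from h import *
goal(.5507,.2027,.076,-39.5)
im=manip.capture('side');cv2.imwrite('pics/s3.png',im[:,:,::-1][170:370,200:440].repeat(3,0).repeat(3,1))"
```

```text
t: 2.7
ee_pos: [0.5502, 0.1996, 0.1242]
eef_rot: [3.14, 0.001, -0.693]
force: [0.4, -0.4, 0.3]
grip_width: 0.995
t 2.70 pos [0.5502 0.1996 0.1242] rpy [ 1.799e+02  6.000e-02 -3.970e+01] F [ 0.36 -0.43  0.27] T [-0.03 -0.01  0.02] w 0.995 j6 1.02
units dx -0.064 dy -0.110 dz 1.928 roll -0.020
```

View pics/s3.png

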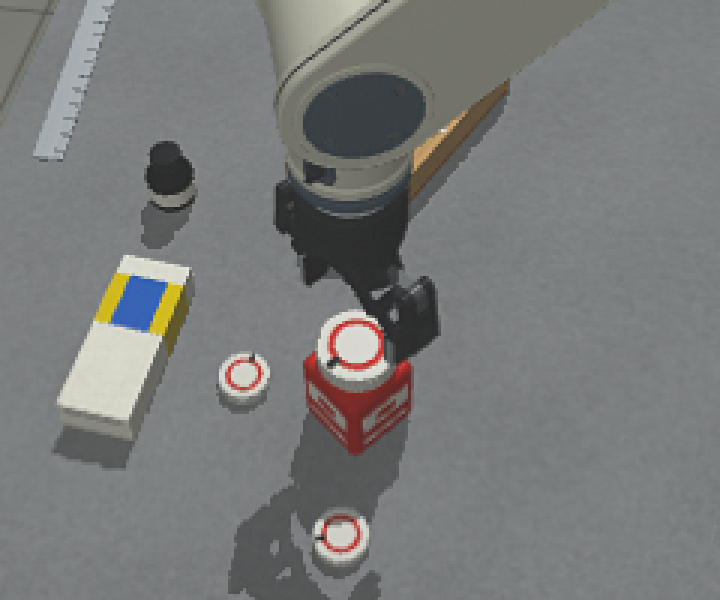

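The right finger sits just off the lid and the gripper is over the jar. I'll lower slowly and let it settle.

```bash
python3 -m crank '[{"hand":-1,"dx":0,"dy":0,"dz":0.4,"roll":0},{"hand":-1,"dx":0,"dy":0,"dz":0.9,"roll":0},{"hand":-1,"dx":0,"dy":0,"dz":1.2,"roll":0},{"hand":-1,"dx":0,"dy":0,"dz":1.4,"roll":0},{"hand":-1,"dx":0,"dy":0,"dz":1.4,"roll":0}]' 
python3 -c "
from h import *
goal(.5507,.2027,.076,-39.5)"
python3 -m crank '[{"hand":-1,"dx":0,"dy":0,"dz":0,"roll":0},{"hand":-1,"dx":0,"dy":0,"dz":0,"roll":0},{"hand":-1,"dx":0,"dy":0,"dz":0,"roll":0},{"hand":-1,"dx":0,"dy":0,"dz":0,"roll":0},{"hand":-1,"dx":0,"dy":0,"dz":0,"roll":0}]' 
python3 -c "
from h import *
goal(.5507,.2027,.076,-39.5)
im=manip.capture('top');cv2.imwrite('pics/t4.png',im[:,:,::-1][150:290,120:320].repeat(4,0).repeat(4,1))
im=manip.capture('side');cv2.imwrite('pics/s4.png',im[:,:,::-1][210:350,250:420].repeat(4,0).repeat(4,1))"
```

```text
t: 3.38
ee_pos: [0.5506, 0.2005, 0.0896]
eef_rot: [3.141, 0.0, -0.692]
force: [-0.3, 0.7, -0.9]
grip_width: 1.0
t 3.38 pos [0.5506 0.2005 0.0896] rpy [ 1.7996e+02  3.0000e-02 -3.9640e+01] F [-0.25  0.68 -0.88] T [-0.01 -0.   -0.05] w 1.000 j6 1.02
units dx -0.053 dy -0.068 dz 0.544 roll -0.014
t: 4.0
ee_pos: [0.5509, 0.2005, 0.0901]
eef_rot: [-3.142, -0.0, -0.692]
force: [0.2, 0.0, -0.0]
grip_width: 1.0
t 4.00 pos [0.5509 0.2005 0.0901] rpy [-180.     -0.    -39.64] F [ 0.23  0.02 -0.01] T [-0.03 -0.    0.02] w 1.000 j6 1.02
units dx -0.061 dy -0.061 dz 0.565 roll -0.014
```

View pics/s4.png

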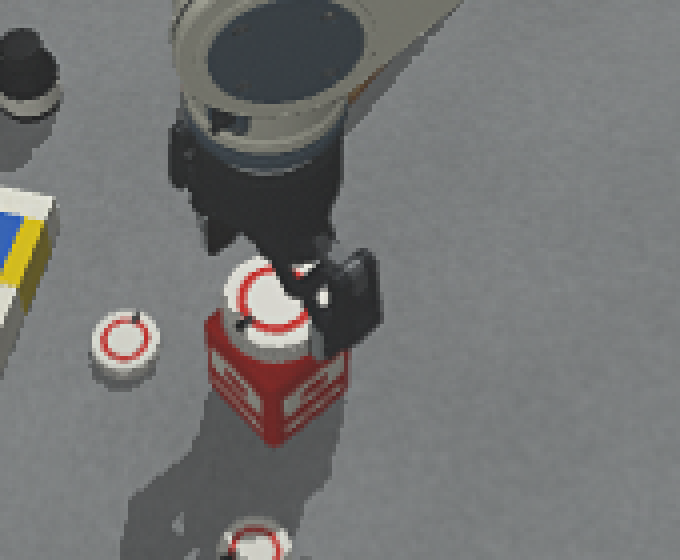

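View pics/t4.png

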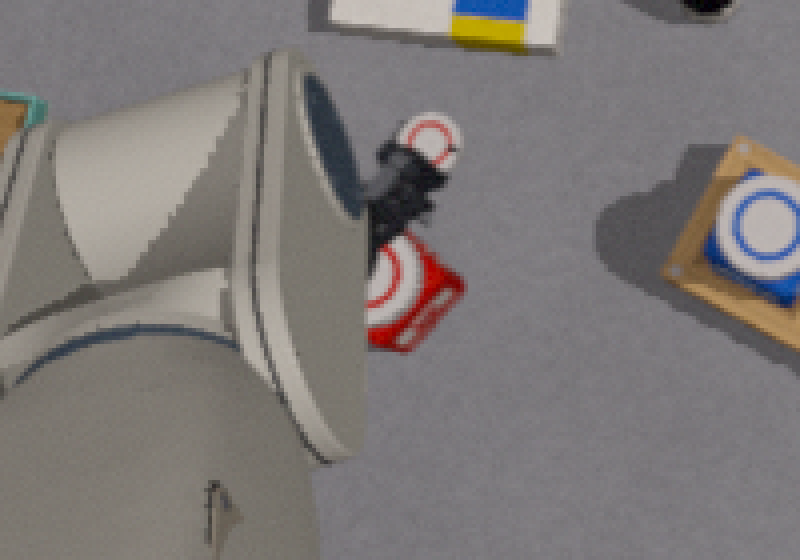

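The side view shows the finger on the near side at lid level, at about (335,283), and the lid centred between the fingers. I'll make the last small correction, then close.

```bash
python3 -m crank '[{"hand":-1,"dx":-0.03,"dy":-0.03,"dz":0.3,"roll":0},{"hand":-1,"dx":-0.06,"dy":-0.06,"dz":0.56,"roll":-0.01},{"hand":-1,"dx":-0.06,"dy":-0.06,"dz":0.56,"roll":-0.01},{"hand":-1,"dx":-0.06,"dy":-0.06,"dz":0.56,"roll":-0.01},{"hand":-1,"dx":-0.06,"dy":-0.06,"dz":0.56,"roll":-0.01}]' 
python3 -m crank '[{"hand":1,"dx":0,"dy":0,"dz":0,"roll":0},{"hand":1,"dx":0,"dy":0,"dz":0,"roll":0},{"hand":1,"dx":0,"dy":0,"dz":0,"roll":0},{"hand":1,"dx":0,"dy":0,"dz":0,"roll":0},{"hand":1,"dx":0,"dy":0,"dz":0,"roll":0}]' 30
python3 -c "
from h import *
goal(.5507,.2027,.076,-39.5)
im=manip.capture('side');cv2.imwrite('pics/s5.png',im[:,:,::-1][210:350,250:420].repeat(4,0).repeat(4,1))"
```

```text
t: 4.72
ee_pos: [0.5508, 0.2027, 0.0762]
eef_rot: [-3.141, -0.0, -0.69]
force: [-0.5, 0.3, 0.6]
grip_width: 1.003
t: 5.35
ee_pos: [0.5507, 0.2028, 0.0765]
eef_rot: [-3.141, 0.0, -0.69]
force: [-2.1, 0.7, 5.4]
grip_width: 0.725
t 5.35 pos [0.5507 0.2028 0.0765] rpy [-1.7999e+02  1.0000e-02 -3.9550e+01] F [-2.05  0.74  5.44] T [ 0.16  0.42 -0.02] w 0.725 j6 1.02
units dx 0.004 dy 0.003 dz 0.020 roll -0.005
```

View pics/s5.png

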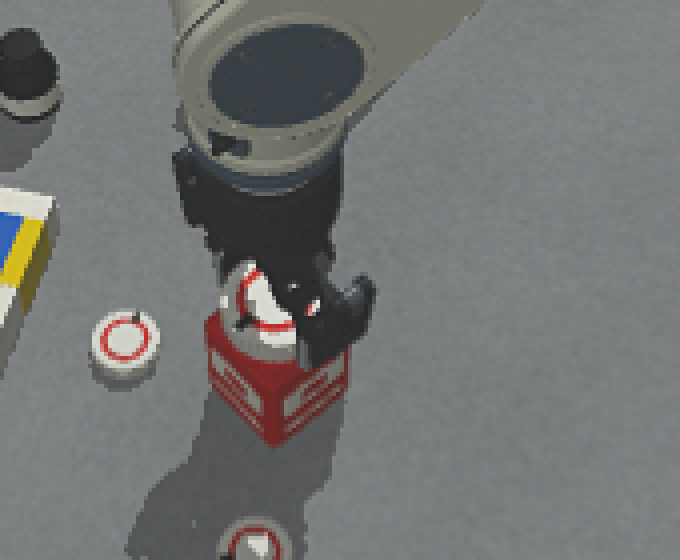

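The width reading of 0.725 × 85 mm is about 62 mm, so the fingers are on the lid. I'll tighten the grip and lift.

```bash
python3 -m crank '[{"hand":1,"dx":0,"dy":0,"dz":0,"roll":0},{"hand":1,"dx":0,"dy":0,"dz":0,"roll":0},{"hand":1,"dx":0,"dy":0,"dz":-0.1,"roll":0},{"hand":1,"dx":0,"dy":0,"dz":-0.4,"roll":0},{"hand":1,"dx":0,"dy":0,"dz":-0.8,"roll":0}]' 90
python3 -c "
from h import *
goal(.5507,.2027,.25,-27.4)
im=manip.capture('side');cv2.imwrite('pics/s6.png',im[:,:,::-1][190:350,250:420].repeat(3,0).repeat(3,1))"
```

```text
t: 6.02
ee_pos: [0.5503, 0.2025, 0.096]
eef_rot: [3.141, 0.001, -0.69]
force: [1.0, -0.3, -4.4]
grip_width: 0.705
t 6.03 pos [0.5503 0.2025 0.096 ] rpy [ 1.7994e+02  3.0000e-02 -3.9540e+01] F [ 1.02 -0.33 -4.35] T [ 0.04 -0.01 -0.01] w 0.705 j6 1.02
units dx 0.007 dy -0.017 dz -6.159 roll -1.214
```

View pics/s6.png

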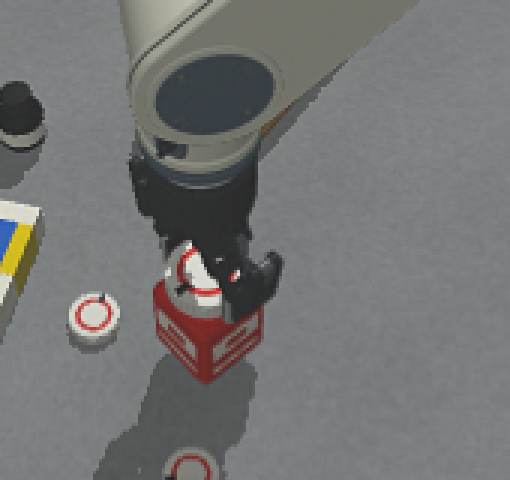

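The jar came up upright and carries about 4.4 N. Next I'll raise it above the blue jar and traverse.

```bash
python3 -m crank '[{"hand":1,"dx":0,"dy":0,"dz":-1.2,"roll":0},{"hand":1,"dx":0,"dy":0,"dz":-2.6,"roll":-0.3},{"hand":1,"dx":0,"dy":0,"dz":-4.2,"roll":-0.6},{"hand":1,"dx":0,"dy":0,"dz":-5.4,"roll":-0.9},{"hand":1,"dx":0,"dy":0,"dz":-6.0,"roll":-1.2}]'
python3 -c "
from h import *
goal(.5244,-.149,.245,-27.4)"
```

```text
t: 6.7
ee_pos: [0.5514, 0.2029, 0.2484]
eef_rot: [-3.139, -0.002, -0.479]
force: [1.2, 0.3, -4.8]
grip_width: 0.705
t 6.70 pos [0.5514 0.2029 0.2484] rpy [-1.7987e+02 -1.3000e-01 -2.7440e+01] F [ 1.23  0.32 -4.79] T [-0.01  0.    0.02] w 0.705 j6 0.81
units dx 5.529 dy 12.988 dz 0.138 roll -0.004
```

```bash
python3 -m crank '[{"hand":1,"dx":0.4,"dy":0.9,"dz":0,"roll":0},{"hand":1,"dx":1.2,"dy":2.7,"dz":0,"roll":0},{"hand":1,"dx":2.0,"dy":4.7,"dz":0,"roll":0},{"hand":1,"dx":2.8,"dy":6.6,"dz":0,"roll":0},{"hand":1,"dx":3.6,"dy":8.4,"dz":0,"roll":0}]'
python3 -m crank '[{"hand":1,"dx":0.7,"dy":1.7,"dz":0,"roll":0},{"hand":1,"dx":1.3,"dy":3.2,"dz":0,"roll":0},{"hand":1,"dx":1.7,"dy":4.2,"dz":0,"roll":0},{"hand":1,"dx":1.93,"dy":4.59,"dz":0,"roll":0},{"hand":1,"dx":1.93,"dy":4.59,"dz":0,"roll":0}]'
python3 -m crank '[{"hand":1,"dx":0,"dy":0,"dz":0.3,"roll":0},{"hand":1,"dx":0,"dy":0,"dz":1.0,"roll":0},{"hand":1,"dx":0,"dy":0,"dz":1.8,"roll":0},{"hand":1,"dx":0,"dy":0,"dz":2.2,"roll":0},{"hand":1,"dx":0,"dy":0,"dz":2.2,"roll":0}]'
python3 -c "
from h import *
goal(.5244,-.149,.0825,-27.4)
for n in('top','side'):
  im=manip.capture(n)[:,:,::-1].copy();cv2.imwrite(f'pics/{n}7.png',im)
b=cv2.imread('pics/side7.png')[130:270,270:430];cv2.imwrite('pics/s7z.png',cv2.resize(b,None,fx=4,fy=4,interpolation=2))
b=cv2.imread('pics/top7.png')[160:280,270:430];cv2.imwrite('pics/t7z.png',cv2.resize(b,None,fx=4,fy=4,interpolation=2))"
```

```text
t: 7.32
ee_pos: [0.5329, -0.0268, 0.2464]
eef_rot: [-3.141, -0.0, -0.481]
force: [1.3, 0.2, -4.0]
grip_width: 0.701
t: 7.95
ee_pos: [0.5232, -0.1493, 0.2461]
eef_rot: [-3.141, -0.0, -0.482]
force: [-0.3, 0.3, -4.7]
grip_width: 0.704
t: 8.57
ee_pos: [0.5224, -0.1486, 0.1898]
eef_rot: [3.141, 0.003, -0.48]
force: [-0.5, -0.3, -3.8]
grip_width: 0.707
t 8.57 pos [ 0.5224 -0.1486  0.1898] rpy [ 1.7998e+02  1.4000e-01 -2.7510e+01] F [-0.46 -0.26 -3.83] T [ 0.01 -0.01  0.04] w 0.707 j6 0.18
units dx 0.077 dy -0.022 dz 4.291 roll -0.011
```

View pics/s7z.png

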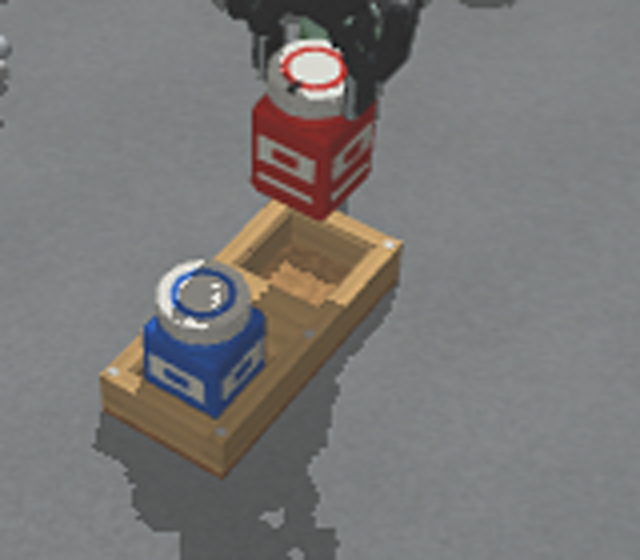

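View pics/t7z.png

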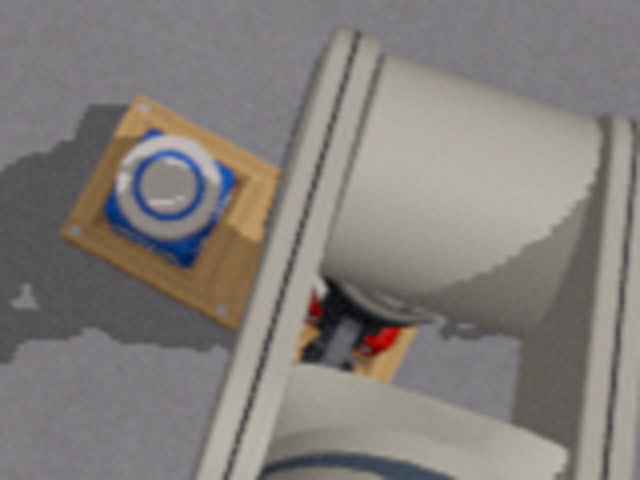

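The side view shows the red jar hanging upright over the empty well with its faces parallel to the block. I'll lower it to just above the mouth and overlay the predicted footprint to check.

```bash
python3 -m crank '[{"hand":1,"dx":0.04,"dy":0,"dz":0.5,"roll":0},{"hand":1,"dx":0.07,"dy":-0.02,"dz":1.2,"roll":0},{"hand":1,"dx":0.07,"dy":-0.02,"dz":1.9,"roll":0},{"hand":1,"dx":0.07,"dy":-0.02,"dz":2.3,"roll":0},{"hand":1,"dx":0.07,"dy":-0.02,"dz":2.4,"roll":0}]'
python3 -m crank '[{"hand":1,"dx":0,"dy":0,"dz":0,"roll":0},{"hand":1,"dx":0,"dy":0,"dz":0,"roll":0},{"hand":1,"dx":0,"dy":0,"dz":0,"roll":0},{"hand":1,"dx":0,"dy":0,"dz":0,"roll":0},{"hand":1,"dx":0,"dy":0,"dz":0,"roll":0}]'
python3 -c "
from h import *
goal(.5244,-.149,.0825,-27.4)
st=manip.read_state();p=st['ee_pos']
im=manip.capture('side')[:,:,::-1].copy();cv2.imwrite('pics/side8.png',im)
x0,y0=290,130;k=5
o=cv2.resize(im[y0:y0+120,x0:x0+110],None,fx=k,fy=k,interpolation=2)
a=np.radians(-27.4);R=np.array([[np.cos(a),-np.sin(a)],[np.sin(a),np.cos(a)]])
def sq(c,h,z,col):
  P=np.array([[*(c+R@[x,y]),z] for x,y in((-h,-h),(h,-h),(h,h),(-h,h))]); q=((proj('side',P)-[x0,y0]+.5)*k).astype(int);cv2.polylines(o,[q],True,col,1)
sq(p[:2],.032,p[2]-.0765,(0,255,0));sq(p[:2],.032,p[2]-.0765+.078,(255,255,0));sq(np.array([.5244,-.149]),.0345,.04,(255,0,255))
cv2.imwrite('pics/s8z.png',o)"
```

```text
t: 9.3
ee_pos: [0.5243, -0.1494, 0.1299]
eef_rot: [3.141, 0.002, -0.481]
force: [0.4, -0.3, -4.7]
grip_width: 0.702
t: 9.93
ee_pos: [0.525, -0.1496, 0.1312]
eef_rot: [-3.142, -0.0, -0.481]
force: [-0.2, -0.1, -4.3]
grip_width: 0.705
t 9.93 pos [ 0.525  -0.1496  0.1312] rpy [-1.800e+02 -2.000e-02 -2.754e+01] F [-0.18 -0.15 -4.27] T [-0.03 -0.01  0.  ] w 0.705 j6 0.18
units dx -0.030 dy -0.010 dz 1.950 roll -0.014
```

View pics/s8z.png

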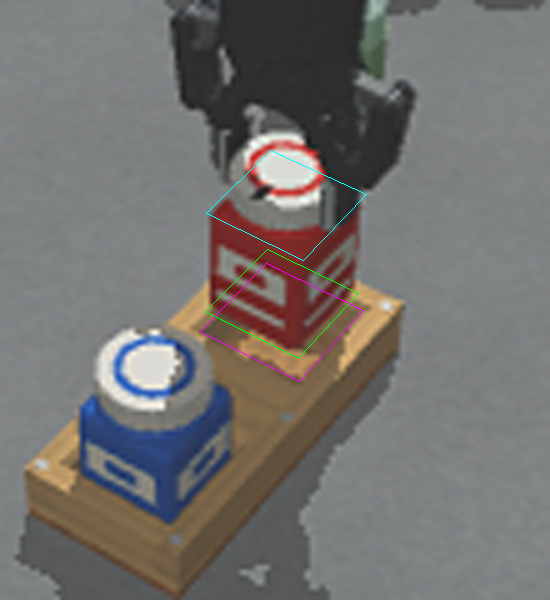

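The predicted and seen edges agree to about 1 px, so I'll insert it in slow steps and watch the force.

```bash
python3 -m crank '[{"hand":1,"dx":-0.02,"dy":-0.01,"dz":0.3,"roll":0},{"hand":1,"dx":-0.02,"dy":-0.01,"dz":0.6,"roll":0},{"hand":1,"dx":-0.02,"dy":-0.01,"dz":0.9,"roll":0},{"hand":1,"dx":-0.02,"dy":-0.01,"dz":1.1,"roll":0},{"hand":1,"dx":-0.02,"dy":-0.01,"dz":1.2,"roll":0}]'
python3 -c "
from h import *
goal(.5244,-.149,.0825,-27.4)"
```

```text
t: 10.6
ee_pos: [0.5244, -0.149, 0.1005]
eef_rot: [3.141, 0.001, -0.481]
force: [0.1, -0.2, -3.4]
grip_width: 0.703
t 10.60 pos [ 0.5244 -0.149   0.1005] rpy [ 1.7999e+02  4.0000e-02 -2.7540e+01] F [ 0.06 -0.16 -3.38] T [ 0.03  0.02 -0.  ] w 0.703 j6 0.18
units dx -0.000 dy -0.001 dz 0.722 roll -0.014
```

```bash
python3 -m crank '[{"hand":1,"dx":0,"dy":0,"dz":0.2,"roll":0},{"hand":1,"dx":0,"dy":0,"dz":0.4,"roll":0},{"hand":1,"dx":0,"dy":0,"dz":0.55,"roll":0},{"hand":1,"dx":0,"dy":0,"dz":0.65,"roll":0},{"hand":1,"dx":0,"dy":0,"dz":0.7,"roll":0}]'
python3 -c "
from h import *
goal(.5244,-.149,.0825,-27.4)"
```

```text
t: 11.22
ee_pos: [0.5245, -0.1491, 0.0834]
eef_rot: [3.142, 0.0, -0.481]
force: [0.2, -0.4, -4.5]
grip_width: 0.702
t 11.22 pos [ 0.5245 -0.1491  0.0834] rpy [ 1.800e+02  1.000e-02 -2.754e+01] F [ 0.19 -0.37 -4.48] T [ 0.02 -0.   -0.02] w 0.702 j6 0.18
units dx -0.006 dy -0.000 dz 0.037 roll -0.014
```

```bash
python3 -m crank '[{"hand":1,"dx":0,"dy":0,"dz":0.03,"roll":0},{"hand":1,"dx":0,"dy":0,"dz":0.06,"roll":0},{"hand":1,"dx":0,"dy":0,"dz":0.08,"roll":0},{"hand":1,"dx":0,"dy":0,"dz":0.08,"roll":0},{"hand":1,"dx":0,"dy":0,"dz":0.08,"roll":0}]'
python3 -c "
from h import *
goal(.5244,-.149,.0825,-27.4)"
```

```text
t: 11.85
ee_pos: [0.5247, -0.1491, 0.083]
eef_rot: [-3.141, -0.0, -0.481]
force: [-4.8, 3.1, 11.6]
grip_width: 0.708
t 11.85 pos [ 0.5247 -0.1491  0.083 ] rpy [-1.7999e+02 -3.0000e-02 -2.7550e+01] F [-4.8   3.08 11.65] T [0.33 0.86 0.09] w 0.708 j6 0.18
units dx -0.012 dy 0.002 dz 0.019 roll -0.015
```

The jar is on the floor: the force went from -4.5 to +11.6 N at the expected height. I'll start the twist counter-clockwise (negative roll) with a firmer grip.

```bash
python3 -m crank '[{"hand":1,"dx":0,"dy":0,"dz":0,"roll":0},{"hand":1,"dx":0,"dy":0,"dz":0,"roll":-0.2},{"hand":1,"dx":0,"dy":0,"dz":0,"roll":-0.7},{"hand":1,"dx":0,"dy":0,"dz":0,"roll":-1.3},{"hand":1,"dx":0,"dy":0,"dz":0,"roll":-2.0}]' 115
python3 -c "
from h import *
goal(.5244,-.149,.0825,-27.4)
im=manip.capture('side')[:,:,::-1].copy();cv2.imwrite('pics/side9.png',im)
cv2.imwrite('pics/s9z.png',cv2.resize(im[130:250,290:400],None,fx=5,fy=5,interpolation=2))"
```

```text
t: 12.48
ee_pos: [0.5247, -0.149, 0.0831]
eef_rot: [-3.141, -0.001, -0.128]
force: [-4.5, 2.9, 12.5]
grip_width: 0.703
t 12.47 pos [ 0.5247 -0.149   0.0831] rpy [-1.7999e+02 -3.0000e-02 -7.3500e+00] F [-4.46  2.89 12.47] T [ 0.46  0.92 -0.16] w 0.703 j6 -0.17
units dx -0.014 dy 0.003 dz 0.025 roll 2.005
```

View pics/s9z.png

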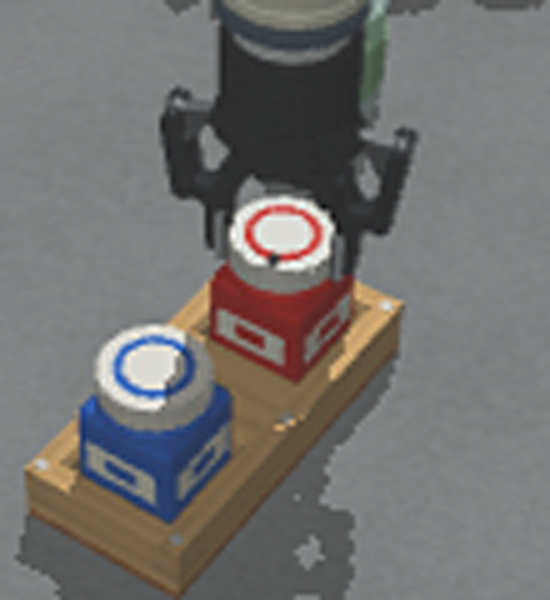

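The mark has moved around to about (344,181) with the gripper, and the jar sits at the blue jar's depth. I'll turn it the remaining amount, to about 75° in total, since the jar may itself have turned a few degrees in the well.

```bash
python3 -m crank '[{"hand":1,"dx":0,"dy":0,"dz":0,"roll":-0.7},{"hand":1,"dx":0,"dy":0,"dz":0,"roll":-1.4},{"hand":1,"dx":0,"dy":0,"dz":0,"roll":-2.1},{"hand":1,"dx":0,"dy":0,"dz":0,"roll":-2.8},{"hand":1,"dx":0,"dy":0,"dz":0,"roll":-3.5}]'
python3 -m crank '[{"hand":1,"dx":0,"dy":0,"dz":0,"roll":-0.5},{"hand":1,"dx":0,"dy":0,"dz":0,"roll":-1.0},{"hand":1,"dx":0,"dy":0,"dz":0,"roll":-1.5},{"hand":1,"dx":0,"dy":0,"dz":0,"roll":-1.8},{"hand":1,"dx":0,"dy":0,"dz":0,"roll":-1.8}]'
cat > look.py <<'E'
from h import *
import sys
goal(.5244,-.149,.0825,-27.4)
im=manip.capture('side')[:,:,::-1].copy();tag=sys.argv[1];cv2.imwrite(f'pics/side{tag}.png',im)
cv2.imwrite(f'pics/s{tag}z.png',cv2.resize(im[130:250,290:400],None,fx=5,fy=5,interpolation=2))
x0,y0,x1,y1=[int(v) for v in sys.argv[2:6]];z=float(sys.argv[6]); c=im[y0:y1,x0:x1];hsv=cv2.cvtColor(c,cv2.COLOR_BGR2HSV)
r=((hsv[...,1]>100)&(hsv[...,2]>120)&((hsv[...,0]<8)|(hsv[...,0]>168)))
P=plane('side',np.argwhere(r)[:,::-1]+[x0,y0],z)[:,:2]
sol=np.linalg.lstsq(np.c_[2*P,np.ones(len(P))],(P**2).sum(1),rcond=None)[0];c2=sol[:2];print('ring',c2,np.sqrt(sol[2]+c2@c2),len(P))
dk=np.argwhere(hsv[...,2]<90)[:,::-1]+[x0,y0];Q=plane('side',dk,z)[:,:2]-c2;Q=Q[np.linalg.norm(Q,axis=1)<.0265]
if len(Q):m=Q.mean(0);print('mark',len(Q),np.degrees(np.arctan2(m[1],m[0])),np.linalg.norm(m))
E
python3 look.py 10 336 169 358 185 .109
```

```text
t: 13.15
ee_pos: [0.5247, -0.1491, 0.0831]
eef_rot: [3.141, -0.0, 0.483]
force: [-5.2, 1.0, 13.1]
grip_width: 0.699
t: 13.78
ee_pos: [0.5248, -0.1493, 0.0831]
eef_rot: [3.141, -0.0, 0.794]
force: [-5.9, 1.4, 12.4]
grip_width: 0.702
t 13.78 pos [ 0.5248 -0.1493  0.0831] rpy [ 1.7995e+02 -1.0000e-02  4.5510e+01] F [-5.89  1.44 12.38] T [-0.01  0.88  0.03] w 0.702 j6 -1.09
units dx -0.000 dy -0.020 dz 0.026 roll 7.291
ring [ 0.52759006 -0.15155978] 0.01929363659155505 25
mark 45 -8.75722787157252 0.012600048889523997
```

View pics/s10z.png

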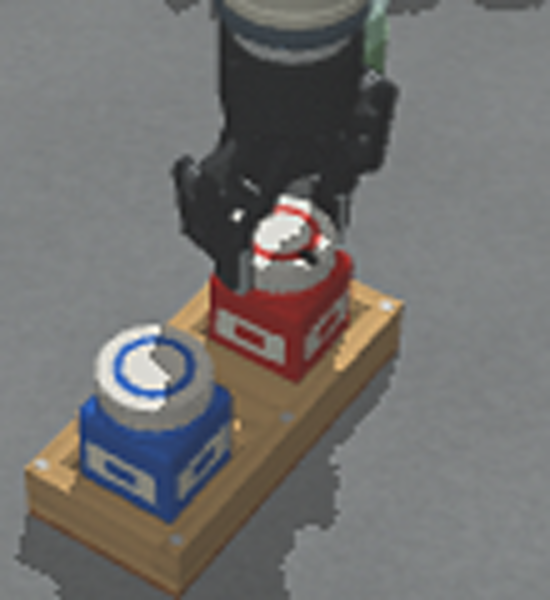

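```bash
python3 -c "
from h import *
Q=plane('side',[[290+310/5-.5,130+257/5-.5]],.109)[0,:2]-[.5247,-.149];print(np.degrees(np.arctan2(Q[1],Q[0])),np.linalg.norm(Q))
Q=plane('side',[[290+273/5-.5,130+261/5-.5]],.109)[0,:2]-[.5247,-.149];print(np.degrees(np.arctan2(Q[1],Q[0])),np.linalg.norm(Q))"
```

```text
135.18712790596246 0.021342288158500023
76.79392936319557 0.02154422956733342
```

The mark is at 135.2° against about 62.6° + 73° = 135.6° expected, so there was no slip and the lid is 67–73° off the jar. I'll lift gently.

```bash
python3 -m crank '[{"hand":1,"dx":0,"dy":0,"dz":-0.05,"roll":0},{"hand":1,"dx":0,"dy":0,"dz":-0.12,"roll":0},{"hand":1,"dx":0,"dy":0,"dz":-0.2,"roll":0},{"hand":1,"dx":0,"dy":0,"dz":-0.3,"roll":0},{"hand":1,"dx":0,"dy":0,"dz":-0.4,"roll":0}]'
python3 look.py 11 330 160 362 185 .118
```

```text
t: 14.45
ee_pos: [0.5249, -0.1492, 0.0918]
eef_rot: [3.141, -0.0, 0.793]
force: [0.5, -0.9, -0.0]
grip_width: 0.698
t 14.45 pos [ 0.5249 -0.1492  0.0918] rpy [ 1.7997e+02 -2.0000e-02  4.5450e+01] F [ 0.49 -0.88 -0.03] T [-0.02  0.02  0.01] w 0.698 j6 -1.09
units dx -0.010 dy -0.021 dz 0.373 roll 7.285
ring [ 0.51855758 -0.13624811] 0.02613214305212501 38
mark 11 126.16454730932419 0.003801113426547075
```

View pics/s11z.png

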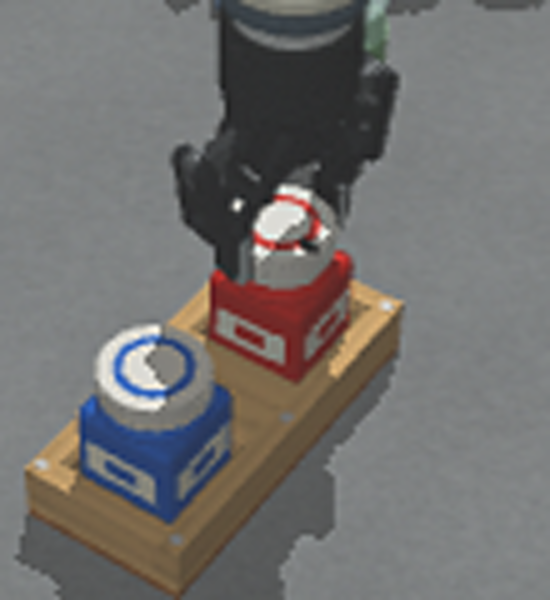

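The lid rises with the force near zero and the jar stays down, so I'll continue to about 15 mm above the rim.

```bash
python3 -m crank '[{"hand":1,"dx":0,"dy":0,"dz":-0.15,"roll":0},{"hand":1,"dx":0,"dy":0,"dz":-0.35,"roll":0},{"hand":1,"dx":0,"dy":0,"dz":-0.55,"roll":0},{"hand":1,"dx":0,"dy":0,"dz":-0.75,"roll":0},{"hand":1,"dx":0,"dy":0,"dz":-0.82,"roll":0}]'
python3 -m crank '[{"hand":1,"dx":0,"dy":0,"dz":0,"roll":0},{"hand":1,"dx":0,"dy":0,"dz":0,"roll":0},{"hand":1,"dx":0,"dy":0,"dz":0,"roll":0},{"hand":1,"dx":0,"dy":0,"dz":0,"roll":0},{"hand":1,"dx":0,"dy":0,"dz":0,"roll":0}]'
python3 look.py 12 330 160 362 185 .138
python3 -c "
from h import *
im=manip.capture('top')[:,:,::-1].copy();cv2.imwrite('pics/top12.png',im)"
```

```text
t: 15.12
ee_pos: [0.5248, -0.1492, 0.1126]
eef_rot: [3.141, -0.0, 0.793]
force: [1.1, 0.4, -0.5]
grip_width: 0.701
t: 15.75
ee_pos: [0.5245, -0.1491, 0.112]
eef_rot: [-3.141, 0.0, 0.793]
force: [-0.8, 0.4, -0.7]
grip_width: 0.697
t 15.75 pos [ 0.5245 -0.1491  0.112 ] rpy [-1.7999e+02  1.0000e-02  4.5460e+01] F [-0.85  0.35 -0.66] T [-0.02  0.05 -0.03] w 0.697 j6 -1.09
units dx -0.001 dy -0.005 dz 1.179 roll 7.286
ring [ 0.52412747 -0.12244184] 0.037309325641928966 52
mark 30 -8.994600954603436 0.010413664553213057
```

View pics/s12z.png

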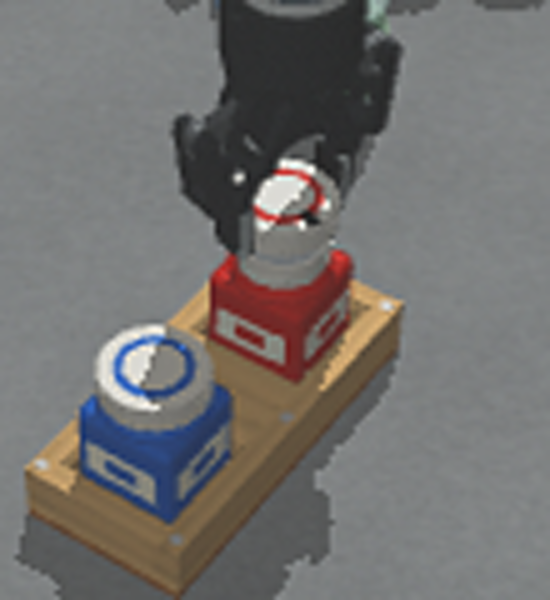

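View pics/top12.png

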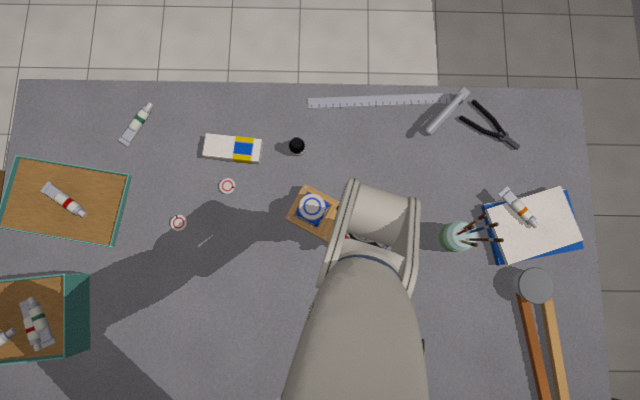

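The side view shows the white neck at about (346,184) bare below the level lid. The jar's lower edge hasn't moved, and the top view shows the bystanders in their places. I'll hand in.

```bash
python3 -c "
from h import *
print(manip.hand_in()); s=manip.read_state(); print(s['t'],s['ee_pos'],s['force'],s['grip_width'])"
```

```text
the job is handed in; nothing more can be done
None
the job is handed in; nothing more can be done
```

I gripped the red jar by its lid, set it on the floor of the empty well, turned the lid 73° counter-clockwise without letting go, and lifted it about 29 mm. I then handed the job in at about 16 s, and it reported no verdict.

**Last checks:**
- **Jar seated:** it touched the floor at the expected height, within about 0.5 mm, and stayed down while the lid came off.
- **Lid turned:** the black mark was at 135.2°, against 135.6° expected, so the lid did not slip in the gripper. The jar may have turned up to about 6° in the well, so the lid is 67–73° off the jar.
- **Lid held:** it is level, about 15 mm above the mouth by the tool height, and the force on the tool is near zero. The bare neck shows below it in the side picture.
- **Bystanders:** the blue jar, ink bottle, carton and brush jar looked unmoved in the last top picture.

**What failed or disagreed:**
- One move was refused because I left out some keys; nothing moved, and I sent it again.
- My automatic fit of the lid's ring failed in the last pictures because a finger and a shadow covered part of it. I measured the mark by hand before lifting and judged the final state by eye and from the tool pose.

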